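# Raise the bead-strand stand and hold its hook over the bowl

### The arm

A 6-joint arm with a two-finger parallel gripper is mounted at the origin on the work surface. World frame = base frame: x ahead of the robot, y to its left, z up, the work surface at z = 0. Lengths are in m, angles in rad, forces in N, time in s.
With the tool pointing down it reaches from about 0.35 to 0.875 m from the base axis. Payload 4.2 kg.
Tool frame: the origin (TCP) lies on the mounting face of the last link; the fingertips stand 182 mm ahead of it and the grasp point (between the pads) lies 164 mm ahead of it; z points along the fingers, y is the line along which they close (so a half turn about z gives the same grasp; the last joint's range is limited). The gripper opens to 87 mm and grips with 3 to 60 N. Pads are 19 mm wide; open, the fingers measure 117 mm over their backs; the gripper's body (75 mm by 190 mm) begins 51 mm behind the grasp point.
Start: joints at [-1.025, 0.385, 0.008, 0, -1.194, -0.259], TCP at [0.177, -0.599, 0.405] pointing down, gripper open.
Joint ranges: [-3.14, 3.14], [-1.21, 2.06], [-1.07, 1.41], [-3.16, 2.05], [-2.99, -0.16], [-3.1, 3.1]. Speed limits (rad/s): [2.79, 2.79, 3.14, 3.14, 3.14, 3.14].

### API

Orientations are given as a rotation vector (axis times angle).
In Python, from cell import * gives the robot as it stands.
- The arm moves only by the tool send_rows, never from a script. Its argument "deltas" is one flat list of numbers, 5 for each row, row after row: the shift along the tool's x, y, z scaled (see below), then the turn about the tool's z scaled (see below), then the closure, from 0 (fully open) to 1 (shut). A call has 1 to 12 rows; each row shifts and turns the commanded pose from where the row before left it, along the tool's axes as they then stand; what a row does not reach is not made up. The controller multiplies each number of a shift by 0.08 m and each number of a turn by pi/2 rad. A row lasts 1/12 s, in which the tool goes at most 41.7 mm and 7.16 degrees, less where a joint would pass 70% of its speed; a pose out of reach is approached as far as the arm can. A call with a number of a shift or a turn outside -1 to 1 is refused whole. A call with a gripper value outside its range is refused whole. The fingers move at their own pace and stop on an object; "force" is the grip in N (left out, the last holds). Time passes only in rows, so rows that do not move let the fingers close. It gives the time, the measured TCP pose, the force, the opening and the grip force at its end, in the units of the state.
- state(): the state, without advancing time (a new reading comes with each control period).
- snapshot(name): name is "side" or "top" or "wrist"; returns a dict with "pixels" (420x560x3 uint8, red, green, blue), "fovy" (degrees; the focal length in pixels is half the picture's height over the tangent of half this angle, whatever the lens; pixels are square), "cx", "cy" (the principal point, pixels), "position" and "attitude" of the camera in the world; the wrist camera has in their place "tool_from_camera" (4x4, takes a point from camera to tool coordinates, whose origin is the TCP and whose axes are the flange's). Camera axes: x right, y down, z forward; pixel columns grow to the right and rows downward; lengths in m; the calibration is good to about 2 mm. A picture is of the moment at which its call begins: read the wrist's pose just before it. There is no depth.
- job_done(): hands the job in; it is judged then, once.
The state is a dict: "t": time; "joint_positions": joint angles; "qvel": joint speeds; "joint_torque": joint torques, N m; "ee_pos": TCP position; "eef_rot": TCP orientation; "ft_force": force on the tool from outside, world axes, zero at the start; "wrist_torque": the same for the moment, N m; "finger_gap": opening from 0.0 (shut) to 1.0 (fully open); "finger_force": force on a finger pad.
Only numpy, scipy, OpenCV 4.12 (cv2) and the standard library are available. Lean on these libraries where they do the work, as an engineer would, in place of code of your own. Each camera call takes 0.05 s, during which the arm holds its last target. There are 200 camera calls.

### The job

On the telescoping strand stand, squeeze the release button in the side of the black head, pull the head up past the first stop to the second stop so that both tubes are fully out, and only then swing it round until the hook at the end of its bar is above the middle of the round bowl. Leave the bowl, the square dish, the tall bottle and jar and the pliers where they stand. Finish while still holding the head there at full height: it sinks if it is let go, so do not release it.

Things in the scene. Friction and masses are not known exactly. Their poses are not given: they have to be found in the camera images.
- grip_head: black head on top of the mast, a block 36 x 34 x 44 mm (x, y, z), 0.15 kg with bar and hook. Origin at its middle, on the mast's vertical axis, 161 mm above the table when stowed, 281 mm at the second stop. x points along the steel bar (8 mm thick, leaving the +x face 12 mm below the middle); button in the middle of the +y face, -y face plain; the mast's 42 mm collar ends 26 mm below the middle
- release_button (a joint): travel of the grey round button (18 mm across) in the head's +y face, m: 0 = out, 5.5 mm proud; 0.0055 = flush with the face. Spring 2 N at the start, 7.5 N when flush. While it is out a catch locks the stowed head down; pressed in by over 3 mm it frees the head, and it must stay in until the head has risen 17 mm
- button_face (a point): centre of the button's outer face. Squeezing the head between its +y and -y faces with the fingers pointing down presses the button and grips the head in one; the bar then runs out between the fingers
- upper_tube (a joint): travel of the thin upper tube (19 mm across, carries the head) out of the lower tube, m: 0 stowed, 0.06 fully out. It moves first; its end is the first stop (head 60 mm up). It takes about 3 N to raise, and sinks if let go
- lower_tube (a joint): travel of the lower tube (27 mm across) out of the mast's outer tube, m: 0 stowed, 0.06 fully out. It follows once the upper tube is fully out; its end is the second stop (head 120 mm up). It takes about 5 N to raise, and sinks if let go
- swivel (a joint): turn of the whole mast with head and bar on the foot about the mast's vertical axis, rad, positive anticlockwise seen from above, range -1.7 to 1.7; 0 when the bar points along the foot's x axis. Light friction (about 0.05 N m), stays where it is left
- hook (a point): bottom of the small steel hook at the end of the bar, 160 mm out from the mast's axis, 34 mm below the head's middle
- stand_foot: round steel foot of the stand, 124 mm across, 16 mm high, fixed to the table; origin at the centre of its underside, on the mast's axis
- bowl: round blue glazed ceramic bowl, 100 mm across the rim, 45 mm high, standing mouth-up about 160 mm from the mast's axis (within 15 mm), about 1.1 rad to one side or the other of the foot's x axis; origin at the centre of its underside
- dish: square wooden dish, 88 x 88 x 36 mm, standing on the other side of the stand from the bowl; origin at the centre of its underside. Must stay
- tall_bottle: green glass bottle, 38 mm across, 165 mm high, standing about 155 mm from the mast between the bar and one of the vessels: the stowed bar would hit it if swung, the raised hook passes over it. Origin at the centre of its underside. Must stay
- tall_jar: clear jar with a white cap, 40 mm across, 155 mm high, standing like the bottle on the other side of the bar. Origin at the centre of its underside. Must stay
- pliers: round-nose pliers, 125 mm long, 54 mm wide, 10 mm high, lying at the side; origin under the pivot. Must stay
Not all that is in view belongs to the job. What is shaped like the stand_foot but purple is not meant.

How it is judged:
On the way, in this order (a step that is already met when the one before it is completed fails the run):
1. the button is squeezed in while the stand is still stowed (value of joint release_button above 0.0035 m and value of joint upper_tube below 0.01 m and contact force between the fingers and grip_head above 2 N), for 0.1 s.
2. the head is pulled to the first stop (upper tube fully out) (value of joint upper_tube above 0.054 m and contact force between the fingers and grip_head above 2 N), for 0.05 s.
3. the head is pulled to the second stop (both tubes fully out) (all of step 2 and value of joint lower_tube above 0.054 m), for 0.2 s.
4. the hook is swung over the bowl with both tubes still fully out (all of step 3 and horizontal distance between hook and bowl below 0.032 m), for 0.2 s.
At the end, for the whole second after the job is handed in: The fingers hold the head (over 2 N), upper and lower tube each at least 54 of their 60 mm out, the head still (under 20 mm/s), the hook within 32 mm horizontally of the bowl's centre, and bowl, dish, bottle, jar and pliers within 20 mm of where they stood (all of step 4 and linear speed of grip_head below 0.02 m/s and distance of each of bowl, dish, tall_bottle, tall_jar, pliers from where it was at the start of the episode below 0.02 m); the arm keeps its last pose, push and grip.
It fails at once if the bowl is moved by more than 20 mm or tipped (distance of bowl from where it was at the start of the episode above 0.02 m or angle between bowl's own z axis and vertical above 0.35 rad).
It fails at once if the dish is moved by more than 20 mm or tipped (distance of dish from where it was at the start of the episode above 0.02 m or angle between dish's own z axis and vertical above 0.35 rad).
It fails at once if the tall bottle is moved by more than 20 mm or tipped (distance of tall_bottle from where it was at the start of the episode above 0.02 m or angle between tall_bottle's own z axis and vertical above 0.35 rad).
It fails at once if the tall jar is moved by more than 20 mm or tipped (distance of tall_jar from where it was at the start of the episode above 0.02 m or angle between tall_jar's own z axis and vertical above 0.35 rad).
It fails at once if the pliers is moved by more than 20 mm or tipped (distance of pliers from where it was at the start of the episode above 0.02 m or angle between pliers's own z axis and vertical above 0.35 rad).
It also fails if it takes over 34 s, if anything falls off the work surface, if the arm or the gripper's body presses on something with over 40 N, if the wrist force passes 120 N, or if a joint passes its speed limit or range.

## Working session

There is one attempt and no reset: what is moved stays moved. The work goes in short steps, Python scripts to look and compute and a tool call to move; the robot and the scene stay as the last step left them, time stands still between calls to the robot, and variables do not carry over. Pictures are saved under pics/ and viewed, at most 10 in all, crops included, and the job is handed in when it is done.

Besides the shell and the picture viewer there is one more tool, called as name(argument=value, ...) on one line, values as JSON. send_rows: Moves the arm, as the interface text tells. Its arguments: {"type":"object","properties":{"deltas":{"type":"array"},"force":{"type":"number"}},"required":["deltas"]}

```bash
mkdir -p pics
cat > h.py <<'E'
from cell import *
import numpy as np, cv2
def cam(n):
    s=snapshot(n); return s
def save(s,f): cv2.imwrite('pics/'+f,cv2.cvtColor(s['pixels'],cv2.COLOR_RGB2BGR))
E
python3 - <<'E'
from h import *
import pickle
st=state();print(st)
for n in('top','side'):
    s=cam(n);save(s,n+'0.png');pickle.dump(s,open(n+'0.pkl','wb'));print({k:v for k,v in s.items() if k!='pixels'})
E
```

```text
{'t': 0.0, 'joint_positions': array([-1.02540784e+00,  3.85573488e-01,  6.60291076e-03, -5.08403794e-04,
       -1.19401393e+00, -2.58581849e-01]), 'qvel': array([-0.00085574,  0.00031503,  0.00021482,  0.00139338, -0.00033574,
        0.00016092]), 'joint_torque': array([ 6.96648949e-04, -3.90667605e+01,  1.87404692e+01,  4.21966821e+00,
        1.09237616e-02, -1.97610625e-04]), 'ee_pos': array([ 0.17677028, -0.59926085,  0.40363858]), 'eef_rot': array([ 0.44862024, -3.1089686 , -0.00345314]), 'ft_force': array([1.11816539, 0.47858251, 0.7286031 ]), 'wrist_torque': array([-0.01907245,  0.01875376,  0.01562383]), 'finger_force': 0.0, 'finger_gap': 1.0001174116721354}
{'fovy': 57.39116889415009, 'cx': 285.6109830309561, 'cy': 211.6152305058012, 'position': array([0.45445373, 0.15179954, 0.93106378]), 'attitude': array([ 2.19902434, -2.21599894,  0.05622348])}
{'fovy': 51.934798641688666, 'cx': 286.6392260584933, 'cy': 211.0515767426048, 'position': array([0.28800732, 1.03383789, 0.87180739]), 'attitude': array([-0.28908518,  2.75537961, -1.31001881])}
```

View pics/top0.png

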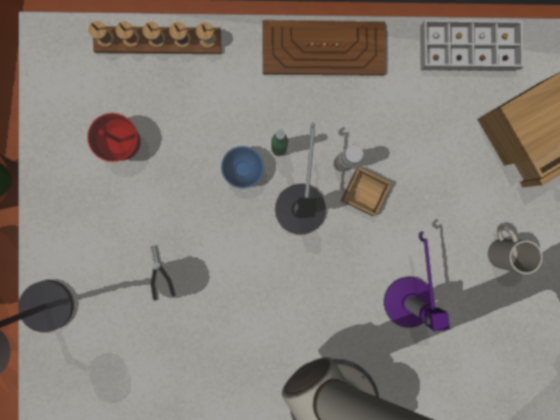

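View pics/side0.png

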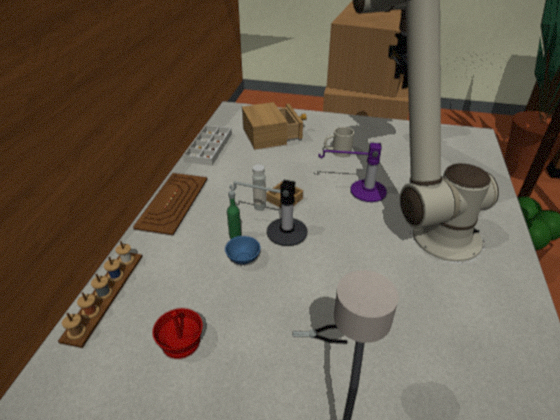

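Top view: the black stand's foot is at about (300,208), its head at (305,206), the hook at (312,125), the blue bowl at (243,167), the bottle at (280,143), the jar at (350,157) and the dish at (368,192). I'll enlarge crops of both views to read these points closer.

Run:
```python
import cv2
a=cv2.imread('pics/top0.png')[110:245,215:395];cv2.imwrite('pics/tc.png',cv2.resize(a,None,fx=4.4,fy=4.4,interpolation=cv2.INTER_CUBIC))
a=cv2.imread('pics/side0.png')[155:275,210:330];cv2.imwrite('pics/sc.png',cv2.resize(a,None,fx=5,fy=5,interpolation=cv2.INTER_CUBIC))
```

```text
(no output)
```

View pics/tc.png

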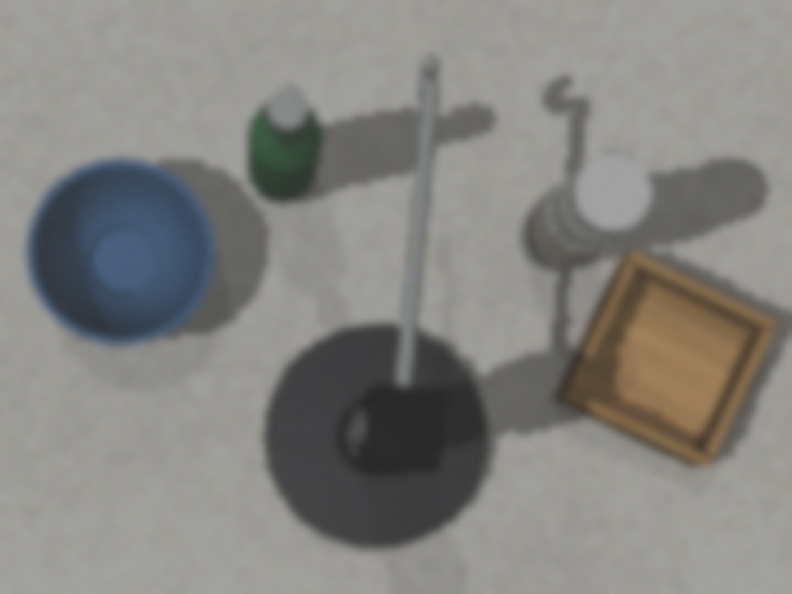

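View pics/sc.png

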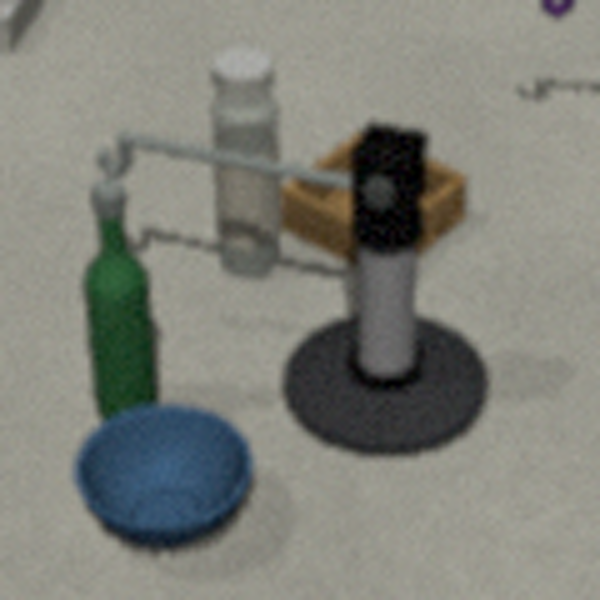

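Reading the crops. Top: foot disc centre (378,436), head top about (407,428), bar root (403,385), bar end (429,65), bowl rim (121,251), bottle cap (288,108), jar cap (613,192). Side: foot centre (386,383), button (379,192), bar end (125,140), bowl rim centre (164,463).

```bash
cat >> h.py <<'E'
from scipy.spatial.transform import Rotation as R
def ray(s,u,v,z):
    f=210/np.tan(np.radians(s['fovy'])/2)
    d=R.from_rotvec(s['attitude']).apply([(u-s['cx'])/f,(v-s['cy'])/f,1]); p=s['position']
    return (p+d*(z-p[2])/d[2])
E
python3 - <<'E'
from h import *
import pickle
T=pickle.load(open('top0.pkl','rb'));S=pickle.load(open('side0.pkl','rb'))
t=lambda u,v,z:ray(T,215+u/4.4,110+v/4.4,z)[:2]
s=lambda u,v,z:ray(S,210+u/5,155+v/5,z)[:2]
P=dict(foot=t(378,436,.016),footL=t(265,436,.016),footR=t(491,436,.016),head=t(407,428,.183),root=t(403,385,.149),end=t(429,65,.149),bowl=t(121,251,.045),bowlL=t(28,251,.045),bowlR=t(214,251,.045),bottle=t(288,108,.165),jar=t(613,192,.155),dish=t(668,360,.036),
sfoot=s(386,383,.016),sbutton=s(379,192,.161),send=s(125,140,.149),sbowl=s(164,463,.045),sbottle=s(109,183,.165),sjar=s(243,65,.155))
for k,v in P.items(): print(k,v.round(4))
F=P['foot']
for k in('root','end','bowl','bottle','jar','send','sbowl','dish'):
    d=P[k]-F;print(k,np.hypot(*d).round(4),np.arctan2(d[1],d[0]).round(3))
E
```

```text
foot [0.471  0.0794]
footL [0.4714 0.1408]
footR [0.4705 0.0177]
head [0.4714 0.0796]
root [0.4922 0.0781]
end [0.6414 0.0646]
bowl [0.5683 0.2158]
bowlL [0.5685 0.2642]
bowlR [0.5682 0.1671]
bottle [0.6179 0.131 ]
jar [ 0.581  -0.0199]
dish [ 0.5102 -0.075 ]
sfoot [0.4695 0.0986]
sbutton [0.4741 0.1043]
send [0.6299 0.0716]
sbowl [0.5691 0.2207]
sbottle [0.6191 0.1336]
sjar [ 0.5809 -0.0098]
root 0.0213 -0.062
end 0.1711 -0.086
bowl 0.1676 0.951
bottle 0.1557 0.338
jar 0.1482 -0.734
send 0.1591 -0.049
sbowl 0.1721 0.964
dish 0.1593 -1.322
```

```bash
cat >> h.py <<'E'
def plan(target,yaw=None):
    s=state();r=R.from_rotvec(s['eef_rot']);M=r.as_matrix()
    d=r.inv().apply(np.array(target)-s['ee_pos'])
    yt=np.arctan2(M[1,1],M[0,1])
    print('pos',s['ee_pos'].round(4),'tooly yaw',yt.round(4),'tilt',M[:,2].round(3),'q6',s['joint_positions'][[0,5]].round(3))
    print('t',s['t'],'gap',s['finger_gap'],'ff',s['finger_force'],'ft',s['ft_force'].round(1))
    print('shift units (world moves at current yaw)',(d/.08).round(3))
    if yaw is not None:
        dy=(yaw-yt+np.pi/2)%np.pi-np.pi/2
        print('turn units tool z',-dy/(np.pi/2),'deg',np.degrees(dy))
        return
E
python3 - <<'E'
from h import *
plan([.4712,.0795,.44],np.pi/2-.09)
E
```

```text
pos [ 0.1768 -0.5993  0.4038] tooly yaw 1.8575 tilt [-0.001  0.002 -1.   ] q6 [-1.025 -0.259]
t 0.1 gap 1.0031529195041535 ff 0.0 ft [-0.5 -0.3  0.3]
shift units (world moves at current yaw) [-5.929  7.099 -0.44 ]
turn units tool z 0.23979885594122652 deg -21.581897034710387
```

send_rows(deltas=[0,0,-0.25,0,0,-0.15,0.18,-0.19,0,0,-0.3,0.36,0,0,0,-0.3,0.36,0,0,0,-0.3,0.36,0,0,0,-0.3,0.36,0,0,0,-0.3,0.36,0,0,0,-0.3,0.36,0,0,0,-0.3,0.36,0,0,0,-0.3,0.36,0,0,0,-0.3,0.36,0,0,0,-0.3,0.36,0,0,0])

```text
t: 1.1
ee_pos: [0.3329, -0.2364, 0.4398]
eef_rot: [-0.448, 3.109, 0.0]
ft_force: [0.9, -0.5, 0.3]
finger_gap: 1.001
finger_force: 0.0
```

send_rows(deltas=[-0.3,0.36,0,0,0,-0.3,0.36,0,0,0,-0.3,0.36,0,0,0,-0.3,0.36,0,0,0,-0.3,0.36,0,0,0,-0.3,0.36,0,0,0,-0.3,0.36,0,0,0,-0.15,0.18,0,0,0,0,0,0,0.06,0,0,0,0,0.06,0,0,0,0,0.06,0,0,0,0,0.06,0])

```text
t: 2.1
ee_pos: [0.4444, 0.0203, 0.4394]
eef_rot: [-0.148, -3.137, 0.0]
ft_force: [-0.9, 0.0, -0.4]
finger_gap: 1.001
finger_force: 0.0
```

Run:
```python
from h import *
plan([.4712,.0795,.44],np.pi/2-.09)
import pickle
st=state();s=cam('wrist');save(s,'w1.png');s['st']=st;pickle.dump(s,open('w1.pkl','wb'));print(s['tool_from_camera'].round(3),s['fovy'])
```

```text
pos [0.4444 0.0203 0.4394] tooly yaw 1.4765 tilt [-0.001 -0.    -1.   ] q6 [ 0.413 -2.078]
t 2.1 gap 1.0005235101438796 ff 0.0 ft [-0.9  0.  -0.4]
shift units (world moves at current yaw) [-0.264  0.769 -0.008]
turn units tool z -0.0027537217706719345 deg 0.2478349593604741
[[-0.    -0.969 -0.246  0.066]
 [ 1.     0.    -0.     0.001]
 [ 0.    -0.246  0.969  0.019]
 [ 0.     0.     0.     1.   ]] 70.79262190903674
```

View pics/w1.png

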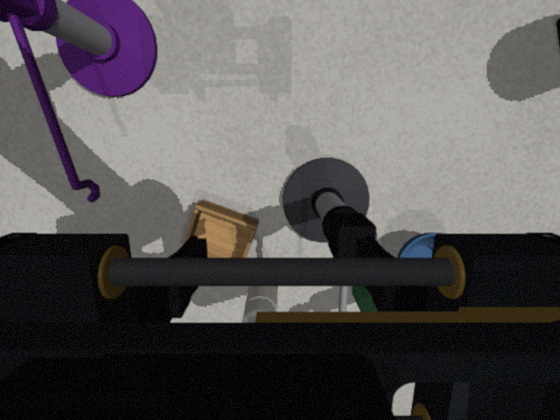

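The wrist view shows the foot disc at about (326,199) and the mast and head running down to about (352,235), with the head between the fingers' lines. I'll check the foot position from it.

Run:
```python
from h import *
import pickle
s=pickle.load(open('w1.pkl','rb'));st=s['st'];print(st['joint_positions'].round(3))
W=np.eye(4);W[:3,:3]=R.from_rotvec(st['eef_rot']).as_matrix();W[:3,3]=st['ee_pos'];C=W@s['tool_from_camera']
s['position']=C[:3,3];s['attitude']=R.from_matrix(C[:3,:3]).as_rotvec()
for p in((326,199,.016),(283,199,.016),(369,199,.016)): print(ray(s,*p).round(4))
f=210/np.tan(np.radians(s['fovy'])/2)
for z in(.016,.05,.1,.139,.183):
    v=C[:3,:3].T@(np.array([.471,.0795,z])-C[:3,3]);print(z,(f*v[:2]/v[2]+[s['cx'],s['cy']]).round(1))
```

```text
[ 0.413  0.045 -0.347 -0.    -1.18  -2.078]
[0.4691 0.0812 0.016 ]
[0.4634 0.0214 0.016 ]
[0.4747 0.1409 0.016 ]
0.016 [324.9 200.4]
0.05 [328.6 206. ]
0.1 [335.6 216.2]
0.139 [342.5 226.5]
0.183 [352.9 241.8]
```

send_rows(deltas=[-0.13,0.38,0,0,0,-0.125,0.38,0,0,0,0,0,0,0,0])

```text
t: 2.4
ee_pos: [0.472, 0.0817, 0.4395]
eef_rot: [0.135, 3.138, 0.001]
ft_force: [-0.7, 0.3, -0.4]
finger_gap: 1.001
finger_force: 0.0
```

Run:
```python
from h import *
plan([.4707,.0800,.327],np.pi/2-.09)
```

```text
pos [0.472  0.0817 0.4395] tooly yaw 1.485 tilt [ 0.001  0.001 -1.   ] q6 [ 0.511 -2.168]
t 2.4 gap 1.0010886105346604 ff 0.0 ft [-0.7  0.3 -0.4]
shift units (world moves at current yaw) [ 0.016 -0.023  1.407]
turn units tool z 0.0026511964527457686 deg -0.23860768074711916
```

send_rows(deltas=[0.015,-0.02,0.35,0,0,0,0,0.35,0,0,0,0,0.35,0,0,0,0,0.35,0,0,0,0,0,0,0,0,0,0,0,0.5,0,0,0,0,0.7,0,0,0,0,1,0,0,0,0,1,0,0,0,0,1], force=25)

```text
t: 3.23
ee_pos: [0.4692, 0.0773, 0.3293]
eef_rot: [0.141, 3.136, 0.002]
ft_force: [0.4, 0.6, -0.3]
finger_gap: 0.705
finger_force: 0.0
```

send_rows(deltas=[0,0,0,0,1,0,0,0,0,1,0,0,0,0,1,0,0,0,0,1], force=25)

```text
t: 3.57
ee_pos: [0.4694, 0.0786, 0.3287]
eef_rot: [0.142, 3.135, 0.008]
ft_force: [-4.2, 16.2, 2.7]
finger_gap: 0.4
finger_force: 8.0
```

Run:
```python
from h import *
plan([.4707,.0800,.447])
print(state()['wrist_torque'],state()['finger_gap']*87)
```

```text
pos [0.4694 0.0786 0.3287] tooly yaw 1.4805 tilt [ 0.003  0.005 -1.   ] q6 [ 0.508 -2.167]
t 3.5667 gap 0.40028617142822476 ff 7.998515694052912 ft [-4.2 16.2  2.7]
shift units (world moves at current yaw) [-0.02   0.026 -1.479]
[4.90458764 1.2884022  0.00631038] 34.824896914255554
```

send_rows(deltas=[-0.01,0.025,0,0,1,0,0,0,0,1,0,0,0,0,1], force=35)

```text
t: 3.82
ee_pos: [0.4699, 0.0803, 0.3287]
eef_rot: [0.141, 3.138, 0.004]
ft_force: [-3.9, 6.9, 5.6]
finger_gap: 0.381
finger_force: 34.9
```

send_rows(deltas=[0,0.01,-0.05,0,1,0,0,-0.1,0,1,0,0,-0.1,0,1,0,0,-0.1,0,1,0,0,-0.1,0,1,0,0,-0.1,0,1,0,0,-0.1,0,1,0,0,-0.1,0,1,0,0,0,0,1,0,0,0,0,1])

```text
t: 4.65
ee_pos: [0.4698, 0.0803, 0.3885]
eef_rot: [0.142, 3.138, 0.003]
ft_force: [-1.6, 4.8, -1.6]
finger_gap: 0.387
finger_force: 34.9
```

send_rows(deltas=[0,0,-0.1,0,1,0,0,-0.1,0,1,0,0,-0.1,0,1,0,0,-0.1,0,1,0,0,-0.1,0,1,0,0,-0.1,0,1,0,0,-0.1,0,1,0,0,-0.05,0,1,0,0,0,0,1,0,0,0,0,1])

```text
t: 5.48
ee_pos: [0.4698, 0.0803, 0.4483]
eef_rot: [0.142, 3.138, 0.003]
ft_force: [-1.5, 5.8, -2.5]
finger_gap: 0.386
finger_force: 34.9
```

Run:
```python
from h import *
plan([.4705,.0802,.4487])
import pickle
for n in('top','side'):
    s=cam(n);pickle.dump(s,open(n+'1.pkl','wb'))
    if n=='side': a=cv2.cvtColor(s['pixels'],cv2.COLOR_RGB2BGR)[100:280,190:400]; cv2.imwrite('pics/s1.png',cv2.resize(a,None,fx=3.3,fy=3.3,interpolation=cv2.INTER_CUBIC))
```

```text
pos [0.4698 0.0803 0.4483] tooly yaw 1.4806 tilt [ 0.     0.002 -1.   ] q6 [ 0.511 -2.171]
t 5.4833 gap 0.3863995715845712 ff 34.94465215033415 ft [-1.5  5.8 -2.5]
shift units (world moves at current yaw) [-0.009  0.    -0.005]
```

View pics/s1.png

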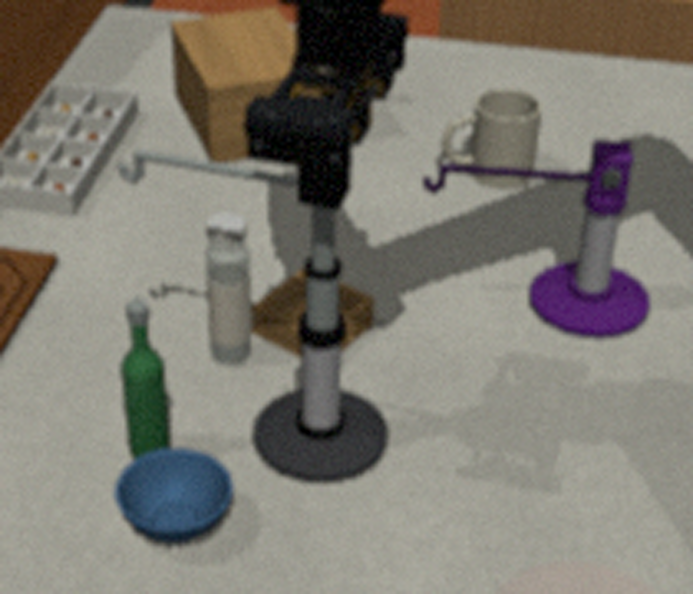

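The picture shows both tubes out, with the thin one at (323,235) and the middle one at (323,290). The bar is at (200,168), well above the bottle cap at (138,312). I'll nudge up to confirm the stop.

send_rows(deltas=[0.01,0,-0.03,0,1,0,0,0,0,1,0,0,0,0,1])

```text
t: 5.83
ee_pos: [0.4694, 0.0804, 0.4489]
eef_rot: [-0.143, -3.138, -0.002]
ft_force: [3.6, 4.3, -9.5]
finger_gap: 0.39
finger_force: 35.0
```

send_rows(deltas=[-0.007,0,0,-0.02,1,0,0,0,-0.04,1,0,0,0,-0.05,1,0,0,0,-0.05,1,0,0,0,-0.05,1,0,0,0,-0.05,1,0,0,0,-0.05,1,0,0,0,-0.05,1,0,0,0,-0.05,1,0,0,0,-0.05,1,0,0,0,0,1])

```text
t: 6.75
ee_pos: [0.47, 0.0793, 0.4489]
eef_rot: [0.977, -2.984, 0.002]
ft_force: [5.8, -0.3, -11.7]
finger_gap: 0.389
finger_force: 35.0
```

Run:
```python
from h import *
plan([.4703,.0801,.4487],np.pi/2+.955)
print(state()['wrist_torque'])
```

```text
pos [0.47   0.0793 0.4489] tooly yaw 2.2038 tilt [-0.001 -0.002 -1.   ] q6 [ 0.509 -1.448]
t 6.75 gap 0.389043162508783 ff 34.96227393253804 ft [  5.8  -0.3 -11.7]
shift units (world moves at current yaw) [-0.009  0.006  0.003]
turn units tool z -0.20497370971281126 deg 18.447633874153013
[-0.5234538  -1.93211519 -0.02517326]
```

send_rows(deltas=[0,0,0,-0.05,1,0,0,0,-0.05,1,0,0,0,-0.05,1,0,0,0,-0.04,1,0,0,0,-0.015,1,0,0,0,0,1,0,0,0,0,1,0,0,0,0,1,0,0,0,0,1])

```text
t: 7.5
ee_pos: [0.4704, 0.079, 0.449]
eef_rot: [1.438, -2.792, 0.004]
ft_force: [7.5, -3.7, -13.8]
finger_gap: 0.386
finger_force: 35.0
```

Run:
```python
from h import *
plan([.4703,.0801,.4487],np.pi/2+.955)
s=cam('top');import pickle;pickle.dump(s,open('top2.pkl','wb'))
a=cv2.cvtColor(s['pixels'],cv2.COLOR_RGB2BGR)[90:270,200:420]; cv2.imwrite('pics/t2.png',cv2.resize(a,None,fx=3.3,fy=3.3,interpolation=cv2.INTER_CUBIC))
```

```text
pos [0.4704 0.079  0.449 ] tooly yaw 2.5222 tilt [-0.    -0.003 -1.   ] q6 [ 0.509 -1.129]
t 7.5 gap 0.38589421865570483 ff 34.9860279153836 ft [  7.5  -3.7 -13.8]
shift units (world moves at current yaw) [-0.011  0.008  0.004]
turn units tool z -0.0023097347467733666 deg 0.207876127209603
```

View pics/t2.png

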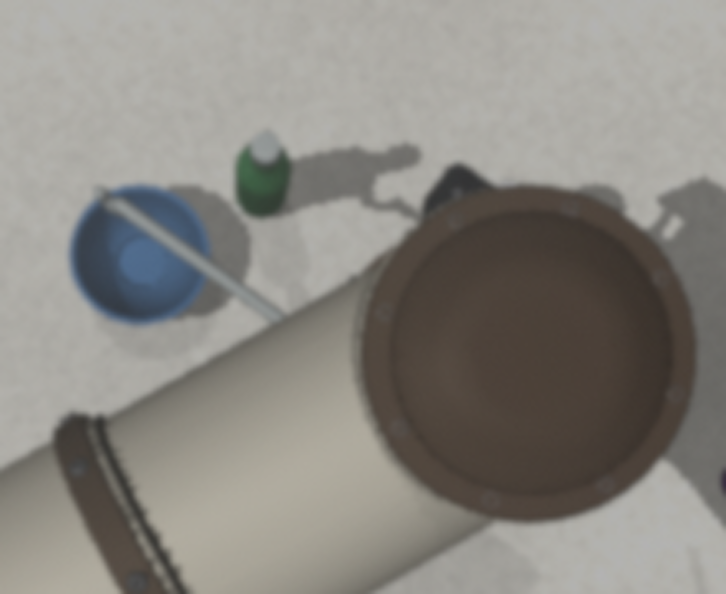

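The bar's tip shows at crop (103,193) and the bowl rim at (140,254). I'll compute the tip's position at bar height 0.269 m before handing in.

Run:
```python
from h import *
import pickle
T=pickle.load(open('top2.pkl','rb'));t=lambda u,v,z:ray(T,200+u/3.3,90+v/3.3,z)[:2]
e=t(105,195,.269);m=t(282,318,.269);b=t(140,254,.045);f=np.array([.4705,.0798])
print('tip',e,np.hypot(*(e-f)),'bar yaw',np.arctan2(*(e-m)[::-1]),np.arctan2(*(e-f)[::-1]),'bowl',b,np.arctan2(*(b-f)[::-1]))
h=f+.16*(e-f)/np.hypot(*(e-f));print('hook',h,'dist',np.hypot(*(h-b)),'bottle',t(266,147,.165),np.abs(state()['qvel']).max())
```

```text
tip [0.57055149 0.21772004] 0.1703884915847445 bar yaw 0.9575611750000064 0.9432055822254712 bowl [0.56851774 0.21595192] 0.9468295929314625
hook [0.56445141 0.20931113] dist 0.007786854030037203 bottle [0.61786578 0.13066071] 0.0007839005414074878
```

The hook is 8 mm from the bowl's centre, the bottle hasn't moved and the arm is still.

```bash
python3 -c "
from cell import *
print(job_done())"
```

```text
the job is handed in; nothing more can be done
None
```

I handed the job in at about 7.6 s with both tubes fully out, the head still gripped at 35 N, and the hook about 8 mm from the bowl's centre; the judge returned no verdict.

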